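Lift the red book over the shelf rail and pack it in the carton

TASK

We are packing up the office: take the red book from the little desk shelf, lifting it up clear over the front rail before you draw it forward, without knocking or dragging it on the rail. Set it gently on the floor of the open carton, standing upright in the free lane beside the books already packed and squared up with them, and slide it back until it is fully home against the carton's far wall, so that a second row will fit in front. Leave the blue book and the yellow tin on the shelf as they are.

Things in the scene. Friction and masses are not known exactly. Their poses are not given: they have to be found in the camera images.
- red_center (a point): Centre of the red book, half-way up (75 mm above its underside). Loose, rigid, 0.25 to 0.5 kg; 100 mm deep (x, spine at -x), 36 mm thick (y), 150 mm high (z). Stands upright on the shelf, 9 to 18 mm behind the rail, in one of three places; things beside it are 45 mm or more away, an end panel (50 mm above the board) 30 mm or more. Grip it across its thickness from above; 15 to 30 N holds it.
- blue_center (a point): Centre of the blue book on the shelf (100 x 44 x 150 mm), half-way up. Bystander, stays.
- tin_center (a point): Centre of the yellow tin on the shelf (52 mm diameter, 115 mm high), half-way up. Bystander, stays.
- shelf: Dark wooden desk shelf, fixed, 150 mm deep (x) and 360 mm wide (y), open above. Origin on the desk under its centre; its front is -x (robot side), z up. The board the books stand on has its top 80 mm above the origin; end panels rise to 130 mm; a back ledge (inner face at x = +65 mm) rises to 120 mm. The shelf may stand left or right of the carton.
- rail: Steel retaining rail along the shelf's front, fixed to it: two round bars along y, centred at x = -69 mm (front edge -73 mm). The frame is the shelf's own frame (same origin on the desk and same axes). Its top is 125 mm above the origin, that is 45 mm above the board.
- carton: Shallow open cardboard carton, fixed, 250 mm (x) by 230 mm (y) outside, 60 mm high, walls 5 mm, floor top 5 mm above the desk. Origin on the desk under its centre, x points away from the robot side, z up. Two packed books (green, grey; fixed, up to 155 mm above the desk) stand at its +y side against the far (+x) wall and fill y = +45 to +110 mm, x = +20 to +120 mm; the rest is empty.
- pack_spot (a point): Point on the carton floor's top (5 mm above the desk) at the foot of the inner face of the far wall, in the middle of the free lane, which is 155 mm wide (y = +-77 mm of this point). Axes as the carton's: x towards and through the far wall, y along the wall. The red book, fully home and upright, has its centre at x = -50 mm, z = +75 mm of this point; anywhere within the lane in y will do. The far wall is a rigid stop.
Things that resemble listed ones, but are neither listed nor needed, are in the scene too. What is shaped like the part that bears blue_center but green is not meant.

How it is judged:
By the outcome, as a careful person would: the job done as asked, in the order asked, and still so for the second after the job is handed in, with the robot touching nothing.
It also fails if it takes over 58 s, if anything falls off the work surface, if the arm or the gripper's body presses on something with over 40 N, if the wrist force passes 120 N, or if a joint passes its speed limit or range.

ROBOT

A 7-joint arm with a two-finger parallel gripper is mounted at the origin on the work surface. World frame = base frame: x ahead of the robot, y to its left, z up, the work surface at z = 0. Lengths are in m, angles in rad, forces in N, time in s.
With the tool pointing down it reaches from about 0.4 to 0.875 m from the base axis. Payload 6.5 kg.
Tool frame: the origin (TCP) lies between the finger pads; the fingertips stand 8 mm ahead of it and the grasp point (between the pads) lies 11 mm behind it; z points along the fingers, y is the line along which they close (so a half turn about z gives the same grasp; the last joint's range is limited). The gripper opens to 88 mm and grips with 3 to 60 N. Pads are 18 mm wide; open, the fingers measure 123 mm over their backs; the gripper's body (75 mm by 187 mm) begins 45 mm behind the grasp point.
Start: joints at [-1.402, 0.536, -0.004, 1.538, 0.003, 1.067, -0.071], TCP at [0.151, 0.632, 0.247] pointing down, gripper open.
Joint ranges: [-2.7, 2.7], [-0.37, 2.16], [-1.27, 1.26], [0.24, 2.4], [-1.31, 4.45], [0.19, 1.91], [-2.76, 2.76]. Speed limits (rad/s): [2.39, 2.39, 3.14, 3.14, 3.14, 3.14, 3.14].

INTERFACE

Orientations are given as a rotation vector (axis times angle).
In Python, from rig import telemetry, camera, camera_info, env gives the robot as it stands. The module is installed in compiled form; this text tells all that it offers.
- The arm moves only by the shell command python3 -m creep 'ROWS' [OPENING]. ROWS is JSON, a list of rows, each a list of 2 entries, a list of its own where there are three numbers: the shift along the tool's x, y, z in mm, then the turn about the tool's z in rad. In form: [[[dx, dy, dz], yaw], ...]. A call has 1 to 5 rows; each row shifts and turns the commanded pose from where the row before left it, along the tool's axes as they then stand; what a row does not reach is not made up. A row lasts 1/12 s, in which the tool goes at most 41.7 mm and 7.16 degrees, less where a joint would pass 70% of its speed; a pose out of reach is approached as far as the arm can. A call with a gripper value outside its range is refused whole. OPENING is the gripper command: -1 is fully open, 1 is shut, values between are in proportion, set as the call begins (- or left out, the last holds). The fingers move at their own pace and stop on an object; the grip force is fixed at half the most. Time passes only in rows, so rows that do not move let the fingers close. It gives the time, the measured TCP pose, the force, the opening and the grip force at its end, in the units of the state.
- telemetry.get_state(): the state, without advancing time (a new reading comes with each control period).
- camera(name): name is "scene" or "top" or "wrist"; returns (picture, depth): 384x512x3 uint8, blue, green, red; 384x512 float32, m along the optical axis (not along the pixel's ray), 0 where there is no reading.
- camera_info(name): a dict with "fov_y" (degrees; the focal length in pixels is half the picture's height over the tangent of half this angle, whatever the lens; pixels are square), "cx", "cy" (the principal point, pixels), "R" (3x3) and "t" (3): a world point X has camera coordinates R X + t. Camera axes: x right, y down, z forward; pixel columns grow to the right and rows downward; lengths in m; the calibration is good to about 2 mm. A picture is of the moment at which its call begins: read the wrist's pose just before it. camera_info takes no time and is no camera call; for the wrist camera it gives the pose at the moment of the call.
- env.finish_job(): hands the job in; it is judged then, once.
The state is a dict: "time_s": time; "q": joint angles; "dq": joint speeds; "joint_efforts": joint torques, N m; "eef_pos": TCP position; "tcp_rot": TCP orientation; "wrist_force": force on the tool from outside, world axes, zero at the start; "moment": the same for the moment, N m; "grip_width": finger opening in m; "grasp_force": force on a finger pad.
Only numpy, scipy, OpenCV 4.12 (cv2) and the standard library are available. Lean on these libraries where they do the work, as an engineer would, in place of code of your own. Each camera call takes 0.05 s, during which the arm holds its last target. There are 200 camera calls.

## Working session

There is one attempt and no reset: what is moved stays moved. The work goes in short steps, Python scripts to look and compute and a shell command to move; the robot and the scene stay as the last step left them, time stands still between calls to the robot, and variables do not carry over. Pictures are saved under pics/ and viewed, at most 10 in all, crops included, and the job is handed in when it is done.

```bash
mkdir -p pics
cat > h.py <<'E'
import numpy as np, cv2
from rig import telemetry, camera, camera_info, env
def K(n):
    i=camera_info(n); f=192/np.tan(np.radians(i["fov_y"])/2); return f,i["cx"],i["cy"],np.array(i["R"]),np.array(i["t"])
def pts(n,depth,k=None):
    f,cx,cy,R,t=k or K(n); v,u=np.mgrid[:384,:512]
    c=np.stack([(u-cx)/f*depth,(v-cy)/f*depth,depth],-1)
    return (c-t)@R
E
python3 - <<'E'
from h import *
ims=[]
for n in("scene","top"):
    im,d=camera(n); np.savez("pics/"+n,im=im,d=d); ims.append(im); print(n,camera_info(n))
cv2.imwrite("pics/a.png",cv2.resize(ims[0],(800,600)))
cv2.imwrite("pics/b.png",cv2.resize(ims[1],(800,600)))
print(telemetry.get_state())
E
```

```text
scene {'fov_y': 47.70539632234774, 'cx': 257.05503910216044, 'cy': 193.05175396453126, 'R': array([[-0.66975052,  0.74258326,  0.00208256],
       [ 0.69840958,  0.63085732, -0.33799868],
       [-0.25230596, -0.22492031, -0.94114428]]), 't': array([ 0.36701556, -0.31890598,  1.16646021])}
top {'fov_y': 47.50008793093333, 'cx': 257.7643783909226, 'cy': 189.33970334995783, 'R': array([[ 0.01773529, -0.99975009, -0.01360908],
       [-0.98066048, -0.01474002, -0.19516083],
       [ 0.19491146,  0.01680712, -0.98067683]]), 't': array([0.00467382, 0.5338486 , 0.96098188])}
{'time_s': 0.1, 'q': array([-1.40220093,  0.53709098, -0.00442898,  1.53876211,  0.00262121,
        1.06729181, -0.07121142]), 'dq': array([ 0.00156066, -0.00058517,  0.00100613, -0.00100283, -0.00070794,
       -0.00062564,  0.00076221]), 'joint_efforts': array([ 2.11650389e-03, -5.72082996e+01,  9.93546993e-01, -2.52233326e+01,
       -5.62457868e-02,  1.34451437e-02,  3.46149375e-05]), 'eef_pos': array([0.15111679, 0.63163814, 0.24593116]), 'tcp_rot': array([-3.67866868e-01, -3.11993579e+00,  2.42866028e-03]), 'wrist_force': array([-0.07821473,  0.35745893,  0.70658422]), 'moment': array([-0.01547897,  0.00841796,  0.01401503]), 'grasp_force': 0.0, 'grip_width': 0.08830129812051356}
```

View pics/a.png

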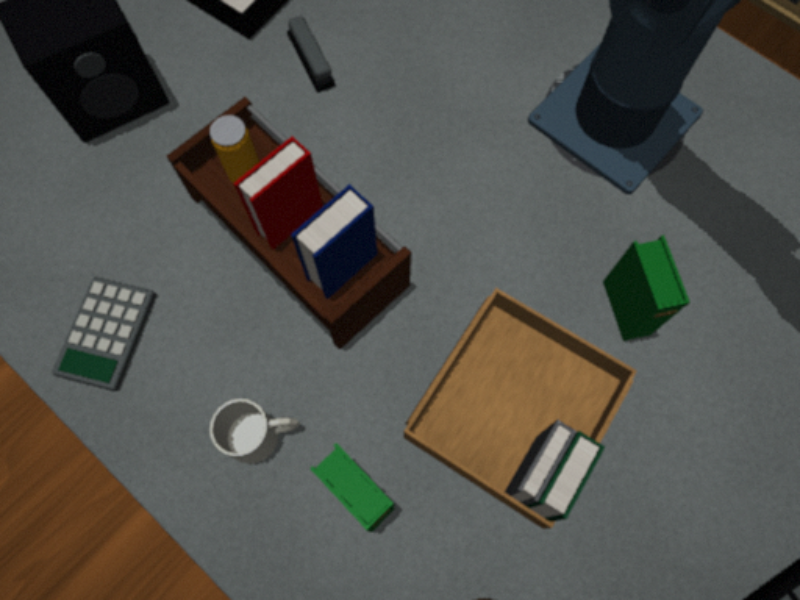

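View pics/b.png

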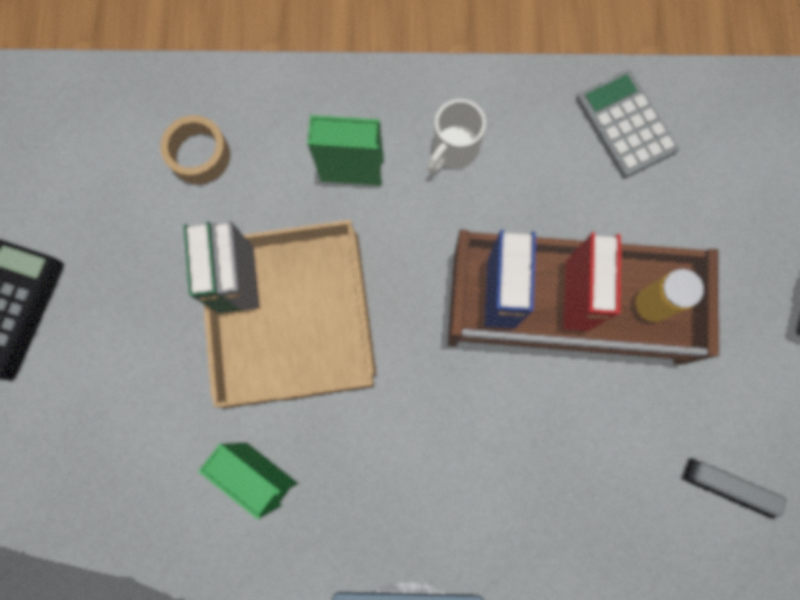

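The top view (800 px) shows the red book at about (600,275), the blue at (515,275), the tin at (680,290), and the carton around (290,315) with the packed books on its left (+y) side. The green look-alikes, at (345,150) and (245,480), aren't needed. There is only one red book.

Run:
```python
from h import *
for n in("top","scene"):
    z=np.load("pics/"+n+".npz"); d=z["d"].copy(); im=z["im"]; P=pts(n,d)
    hsv=cv2.cvtColor(im,cv2.COLOR_BGR2HSV); ok=d>0
    def rect(m,name):
        q=P[m]; 
        if len(q)<20: print(name,len(q));return
        r=cv2.minAreaRect((q[:,:2]*1000).astype(np.float32)); print(n,name,len(q),np.round(r[0]),np.round(r[1]),round(r[2],1),"z",np.round(np.percentile(q[:,2],[5,50,95]),3))
    hi=ok&(P[...,2]>.218)&(P[...,2]<.245)
    _,lab,st,_=cv2.connectedComponentsWithStats(hi.astype(np.uint8))
    for i in range(1,len(st)):
        if st[i,4]>100: rect(lab==i,f"top-of {st[i,:4]}")
    hi=ok&(P[...,2]>.145)&(P[...,2]<.165)
    _,lab,st,_=cv2.connectedComponentsWithStats(hi.astype(np.uint8))
    for i in range(1,len(st)):
        if st[i,4]>100: rect(lab==i,f"155-of {st[i,:4]}")
    red=(((hsv[...,0]<8)|(hsv[...,0]>172))&(hsv[...,1]>200)&(hsv[...,2]>60)&ok); rect(red,"red")
    wall=ok&(P[...,2]>.05)&(P[...,2]<.066)
    _,lab,st,_=cv2.connectedComponentsWithStats(wall.astype(np.uint8))
    for i in range(1,len(st)):
        if st[i,4]>100: rect(lab==i,f"rim {st[i,:4]}")
    rim=ok&(P[...,2]>.118)&(P[...,2]<.137)
    rect(rim,"shelfrim")
```

```text
top top-of [317 147  26  53] 1176 [ 534. -127.] [ 44. 100.] 87.2 z [0.223 0.226 0.231]
top top-of [376 149  21  53] 1019 [ 532. -236.] [37. 99.] 86.8 z [0.223 0.227 0.231]
top 155-of [196  74  47  22] 673 [750. 101.] [100.  47.] 87.5 z [0.145 0.147 0.152]
top 155-of [117 141  35  49] 1038 [564. 277.] [100.  65.] 9.1 z [0.146 0.151 0.156]
top 155-of [367 159  19  49] 130 [ 527. -220.] [104.  34.] 17.1 z [0.146 0.155 0.164]
top 155-of [126 284  53  49] 876 [270. 219.] [100.  45.] 54.2 z [0.145 0.147 0.151]
red 0
top rim [202 106  42   6] 113 [729. 102.] [99.  5.] 87.4 z [0.051 0.057 0.065]
top rim [130 141 109 120] 1259 [508. 189.] [252. 238.] 9.0 z [0.052 0.059 0.062]
top shelfrim 2801 [559. -50.] [465. 720.] 20.0 z [0.119 0.126 0.134]
scene top-of [392  10  63  33] 528 [45. 17.] [ 64. 136.] 22.8 z [0.219 0.231 0.244]
scene top-of [150  87  50  45] 911 [ 535. -235.] [ 39. 100.] 86.4 z [0.221 0.226 0.23 ]
scene top-of [187 119  53  48] 1141 [ 537. -127.] [ 46. 100.] 86.9 z [0.222 0.225 0.23 ]
scene 155-of [23 24 67 34] 469 [ 573. -607.] [ 14. 160.] 71.0 z [0.146 0.155 0.164]
scene 155-
[... 526 characters left out ...]
 284  53  56] 556 [752. 102.] [100.  44.] 86.8 z [0.145 0.147 0.15 ]
scene red 223 [ 523. -282.] [150. 102.] 74.8 z [0.08  0.229 0.23 ]
scene rim [135   0  33  13] 122 [ 306. -609.] [42. 88.] 41.4 z [0.051 0.056 0.06 ]
scene rim [43 51 60 31] 276 [ 572. -606.] [ 12. 158.] 72.8 z [0.051 0.058 0.065]
scene rim [372  56  52  32] 217 [44. 11.] [ 57. 135.] 15.4 z [0.05  0.058 0.065]
scene rim [392 170  35  42] 153 [291. 215.] [109.  39.] 77.7 z [0.051 0.058 0.066]
scene rim [212 174  51  44] 126 [545. -58.] [ 12. 147.] 82.2 z [0.051 0.057 0.065]
scene rim [259 185 149 153] 1310 [509. 190.] [251. 237.] 9.2 z [0.052 0.057 0.061]
scene shelfrim 3258 [515. -93.] [712. 968.] 43.0 z [0.119 0.126 0.135]
```

```bash
cat >> h.py <<'E'
from scipy.spatial.transform import Rotation as Ro
def goto(x,y,z,yang,s=None):
    "tool-frame shift (mm) after turning, and turn, to TCP x,y,z (mm) with tool y at world angle yang (deg)"
    s=s or telemetry.get_state(); R=Ro.from_rotvec(s["tcp_rot"]).as_matrix()
    cur=np.degrees(np.arctan2(R[1,1],R[0,1])); turn=-np.radians((yang-cur+90)%180-90)
    d=np.array([x,y,z])-np.array(s["eef_pos"])*1000
    print("now",np.round(np.array(s["eef_pos"])*1000,1),"y-ang",round(cur,2),"tilt",np.round(R[:,2],3),"F",np.round(s["wrist_force"],1),"grip",s["grip_width"],s["grasp_force"],"t",s["time_s"])
    print("turn",round(turn,3),"shift old axes",np.round(R.T@d,1),"new axes",np.round((R@Ro.from_rotvec([0,0,turn]).as_matrix()).T@d,1))
E
python3 -m creep '[[[0,0,-30],-0.09],[[0,0,-30],-0.088],[[-40,0,0],0],[[-40,0,0],0],[[-40,0,0],0]]' -0.35
python3 -c "
from h import *
goto(480,350,320,86.8);goto(533,-235,320,86.8)"
```

```text
time_s: 0.52
eef_pos: [0.2718, 0.6254, 0.3072]
tcp_rot: [0.086, 3.14, 0.001]
wrist_force: [0.6, -0.2, 0.7]
grip_width: 0.0599
grasp_force: 0.0
now [271.8 625.4 307.2] y-ang 86.86 tilt [ 0.     0.001 -1.   ] F [ 0.6 -0.2  0.7] grip 0.059937376923560395 0.0 t 0.5167
turn 0.001 shift old axes [-222.9 -263.6  -13. ] new axes [-223.2 -263.3  -13. ]
now [271.8 625.4 307.2] y-ang 86.86 tilt [ 0.     0.001 -1.   ] F [ 0.6 -0.2  0.7] grip 0.059937376923560395 0.0 t 0.5167
turn 0.001 shift old axes [-307.9 -844.8  -13.3] new axes [-308.8 -844.5  -13.3]
```

```bash
python3 -m creep '[[[-26,-31,-3],0],[[-26,-31,-3],0],[[-26,-31,-3],0],[[-26,-31,-3],0],[[-26,-31,0],0]]' >/dev/null
python3 -m creep '[[[-26,-31,0],0],[[-26,-31,0],0],[[-26,-31,0],0],[[-10,-39,0],0],[[-10,-39,0],0]]' >/dev/null
python3 -m creep '[[[-10,-39,0],0],[[-10,-39,0],0],[[0,-39,0],0],[[0,-39,0],0],[[0,-39,0],0]]' >/dev/null
python3 -m creep '[[[0,-39,0],0],[[0,-39,0],0],[[0,-39,0],0],[[0,-39,0],0],[[0,-39,0],0]]' 
python3 -c "
from h import *
goto(533,-235,320,86.8)"
```

```text
time_s: 2.18
eef_pos: [0.4773, -0.1053, 0.3187]
tcp_rot: [-0.089, -3.14, -0.0]
wrist_force: [1.0, -0.4, -0.2]
grip_width: 0.0594
grasp_force: 0.0
now [ 477.3 -105.3  318.7] y-ang 86.76 tilt [-0.  0. -1.] F [ 1.  -0.4 -0.2] grip 0.0593819772038749 0.0 t 2.1833
turn -0.001 shift old axes [ -63.  -126.3   -1.4] new axes [ -62.9 -126.4   -1.4]
```

```bash
python3 -m creep '[[[-16,-32,0],0],[[-16,-32,0],0],[[-16,-32,0],0],[[-15,-30,0],0],[[0,0,0],0]]' >/dev/null
python3 -m creep '[[[0,0,0],0],[[0,0,0],0]]' >/dev/null
python3 - <<'E'
from h import *
s=telemetry.get_state(); k=K("wrist"); im,d=camera("wrist"); P=pts("wrist",d,k)
cv2.imwrite("pics/w.png",im)
goto(533,-235,320,86.8,s)
hi=(d>0)&(P[...,2]>.218)&(P[...,2]<.24)
_,lab,st,_=cv2.connectedComponentsWithStats(hi.astype(np.uint8))
for i in range(1,len(st)):
    if st[i,4]>150: 
        q=P[lab==i]; r=cv2.minAreaRect((q[:,:2]*1000).astype(np.float32)); print(st[i],r,np.median(q[:,2]))
E
```

```text
now [ 533.4 -232.1  318.2] y-ang 86.76 tilt [-0.001  0.001 -1.   ] F [-0.1  0.7 -0.4] grip 0.05918168060576953 0.0 t 2.7667
turn -0.001 shift old axes [ 0.2 -3.  -1.9] new axes [ 0.2 -3.  -1.9]
[ 341  134   67  107 5539] ((531.9014892578125, -128.8008270263672), (45.515174865722656, 95.41218566894531), 87.06942749023438) 0.2269886000987629
[ 230  139   43  110 4339] ((532.128662109375, -237.71096801757812), (36.164302825927734, 99.80914306640625), 86.53482055664062) 0.2271428973554536
```

View pics/w.png

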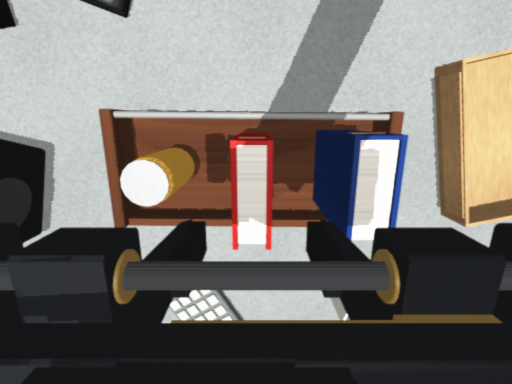

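The wrist view shows the red book's top at (252,190), midway between the finger pads. The tin is at (147,183) and the blue book at (378,190), and both are clear of the fingers. Descending.

```bash
python3 -m creep '[[[0,-4.5,25],0],[[0,0,25],0],[[0,0,25],0],[[0,0,25],0],[[0,0,15],0]]' >/dev/null
python3 -m creep '[[[0,0,10],0],[[0,0,4],0],[[0,0,0],0],[[0,0,0],0]]'
python3 -m creep '[[[0,0,0],0],[[0,0,0],0],[[0,0,0],0],[[0,0,0],0],[[0,0,0],0]]' 1
python3 -m creep '[[[0,0,0],0],[[0,0,0],0],[[0,0,0],0],[[0,0,0],0]]' 1
```

```text
time_s: 3.57
eef_pos: [0.5341, -0.2373, 0.1907]
tcp_rot: [0.088, 3.139, -0.0]
wrist_force: [0.5, -0.9, -0.5]
grip_width: 0.0595
grasp_force: 0.0
time_s: 3.98
eef_pos: [0.5338, -0.2374, 0.1903]
tcp_rot: [0.089, 3.139, -0.0]
wrist_force: [0.3, 0.1, 2.9]
grip_width: 0.0356
grasp_force: 30.0
time_s: 4.32
eef_pos: [0.5338, -0.2375, 0.1902]
tcp_rot: [0.089, 3.14, -0.0]
wrist_force: [-1.6, 0.8, 5.7]
grip_width: 0.0357
grasp_force: 30.0
```

```bash
python3 -m creep '[[[0,0,-5],0],[[0,0,-10],0],[[0,0,-15],0],[[0,0,-15],0],[[0,0,-15],0]]'
python3 -m creep '[[[0,0,-15],0],[[0,0,-15],0],[[0,0,-15],0],[[0,0,-10],0],[[0,0,0],0]]'
python3 - <<'E'
from h import *
im,d=camera("scene"); cv2.imwrite("pics/s2.png",im[40:280,80:400])
a=np.radians(9.1);R=np.array([[np.cos(a),-np.sin(a)],[np.sin(a),np.cos(a)]])
for x in(-60,35,70): print(x,np.array([508.5,189.5])+R@[x,-25])
E
```

```text
time_s: 4.73
eef_pos: [0.5328, -0.2374, 0.2503]
tcp_rot: [-0.09, -3.139, -0.0]
wrist_force: [0.1, -0.1, -4.3]
grip_width: 0.0359
grasp_force: 30.0
time_s: 5.15
eef_pos: [0.5342, -0.238, 0.3069]
tcp_rot: [0.089, 3.137, -0.002]
wrist_force: [0.1, -0.0, -4.1]
grip_width: 0.0357
grasp_force: 30.0
-60 [453.20912328 155.3251708 ]
35 [547.01343492 170.35018719]
70 [581.57291815 175.88571954]
```

View pics/s2.png

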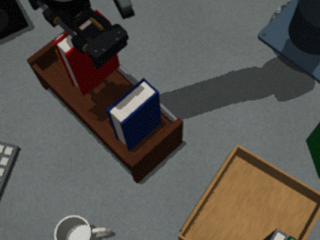

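The book (crop (85,60)) hangs upright, well above the rail, and the blue book is undisturbed. Drawing it forward.

```bash
python3 -m creep '[[[10,0,0],0],[[20,0,0],0],[[25,0,0],0],[[25,0,0],0],[[25,0,0],0]]' >/dev/null
python3 -m creep '[[[25,0,0],0],[[15,0,0],0],[[5,0,0],0],[[-3,15,0],0],[[-3,25,0],0]]'
python3 -m creep '[[[-3,30,0],-0.04],[[-5,30,0],-0.04],[[-5,30,0],-0.04],[[-5,30,0],-0.04],[[-5,30,0],-0.05]]' >/dev/null
python3 -m creep '[[[-5,30,0],0],[[-5,25,0],0],[[-5,15,0],0],[[0,5,0],0],[[0,0,0],0]]' 
python3 -c "
from h import *
goto(540,169,307,99.1)"
```

```text
time_s: 6.03
eef_pos: [0.3912, -0.1909, 0.3044]
tcp_rot: [0.097, 3.14, -0.002]
wrist_force: [-0.4, 0.1, -4.2]
grip_width: 0.0354
grasp_force: 30.0
time_s: 6.87
eef_pos: [0.4146, 0.0386, 0.3042]
tcp_rot: [0.245, -3.131, 0.0]
wrist_force: [0.4, -0.2, -4.2]
grip_width: 0.0358
grasp_force: 30.0
now [414.6  38.6 304.2] y-ang 98.94 tilt [-0.001 -0.    -1.   ] F [ 0.4 -0.2 -4.2] grip 0.03582800655509447 29.96130065062971 t 6.8667
turn -0.003 shift old axes [-144.2  109.4   -3. ] new axes [-144.5  108.9   -3. ]
```

```bash
python3 -m creep '[[[-15,10,0],0],[[-25,20,0],0],[[-27,20,0],0],[[-27,20,0],0],[[-27,20,0],0]]' >/dev/null
python3 -m creep '[[[-18,15,0],0],[[-6,4,0],0],[[0,0,0],0],[[0,0,0],0]]' >/dev/null
python3 - <<'E'
from h import *
s=telemetry.get_state(); k=K("wrist"); im,d=camera("wrist"); cv2.imwrite("pics/w2.png",im); P=pts("wrist",d,k)
goto(545,170,120,99.1,s)
m=(d>0)&(P[...,2]>.14)&(P[...,2]<.165)&(P[...,1]>.15)&(P[...,0]>.45)
q=P[m]
if len(q)>50: print(len(q),cv2.minAreaRect((q[:,:2]*1000).astype(np.float32)))
m=(d>0)&(P[...,2]>.054)&(P[...,2]<.063); q=P[m]
print(len(q),cv2.minAreaRect((q[:,:2]*1000).astype(np.float32)))
E
```

```text
now [541.2 165.3 304. ] y-ang 98.68 tilt [-0.001 -0.002 -1.   ] F [ 0.1 -0.5 -4. ] grip 0.03574625627500926 29.979187023709528 t 7.6167
turn -0.007 shift old axes [ -4.8   4.4 184. ] new axes [ -4.8   4.4 184. ]
3618 ((564.142333984375, 274.933837890625), (99.82174682617188, 64.7078628540039), 9.034768104553223)
3180 ((483.3921203613281, 108.48942565917969), (294.41156005859375, 386.05206298828125), 9.285922050476074)
```

View pics/w2.png

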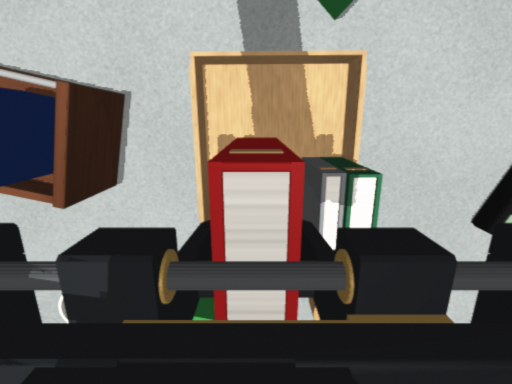

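The book, at (258,240), is over the free lane, parallel to the packed books at (340,200). Lowering it.

```bash
python3 -m creep '[[[0,0,10],-0.006],[[0,0,20],0],[[0,0,25],0],[[0,0,25],0],[[0,0,25],0]]' >/dev/null
python3 -m creep '[[[0,0,25],0],[[0,0,20],0],[[0,0,15],0],[[0,0,8],0],[[0,0,4],0]]' 
python3 -m creep '[[[0,0,3],0],[[0,0,0],0],[[0,0,0],0]]' 
python3 -c "
from h import *
goto(545,170,115.5,99.05)"
```

```text
time_s: 8.5
eef_pos: [0.5404, 0.1662, 0.1265]
tcp_rot: [0.249, -3.13, 0.002]
wrist_force: [-0.6, -0.2, -3.2]
grip_width: 0.0353
grasp_force: 30.0
time_s: 8.75
eef_pos: [0.5421, 0.1674, 0.1255]
tcp_rot: [-0.25, 3.13, 0.001]
wrist_force: [-0.5, -0.2, -4.0]
grip_width: 0.0359
grasp_force: 30.0
now [542.1 167.4 125.5] y-ang 99.12 tilt [ 0.001  0.    -1.   ] F [-0.5 -0.2 -4. ] grip 0.03590969584947507 29.97919298359193 t 8.75
turn 0.001 shift old axes [-3.3  2.1 10. ] new axes [-3.3  2.1 10. ]
```

```bash
python3 -m creep '[[[0,0,3],0],[[0,0,2],0],[[0,0,2],0],[[0,0,0],0]]' 
python3 -m creep '[[[0,0,1],0],[[0,0,1],0],[[0,0,0],0]]' 
python3 -m creep '[[[0,0,1],0],[[0,0,0],0],[[0,0,0],0]]'
```

```text
time_s: 9.08
eef_pos: [0.5413, 0.1673, 0.1174]
tcp_rot: [0.25, -3.131, 0.0]
wrist_force: [-0.6, -0.1, -4.2]
grip_width: 0.0359
grasp_force: 30.0
time_s: 9.33
eef_pos: [0.5414, 0.1673, 0.1156]
tcp_rot: [0.25, -3.131, 0.0]
wrist_force: [0.0, -0.5, -3.7]
grip_width: 0.0357
grasp_force: 30.0
time_s: 9.58
eef_pos: [0.5416, 0.1674, 0.1153]
tcp_rot: [-0.25, 3.131, 0.0]
wrist_force: [-2.8, -0.5, 4.4]
grip_width: 0.0357
grasp_force: 30.0
```

```bash
python3 -m creep '[[[-4,0,0],0],[[-7,0,0],0],[[-8,0,0],0],[[-8,0,0],0],[[-5,0,0],0]]' 
python3 -m creep '[[[-2,0,0],0],[[-2,0,0],0],[[-1,0,0],0],[[0,0,0],0]]' 
python3 -m creep '[[[-1,0,0],0],[[-1,0,0],0],[[0,0,0],0]]'
```

```text
time_s: 10.0
eef_pos: [0.5745, 0.1729, 0.1178]
tcp_rot: [-0.249, 3.13, 0.001]
wrist_force: [-6.6, -2.0, 23.7]
grip_width: 0.0357
grasp_force: 30.0
time_s: 10.33
eef_pos: [0.5796, 0.1737, 0.1178]
tcp_rot: [-0.249, 3.129, 0.002]
wrist_force: [-6.2, -1.6, 21.1]
grip_width: 0.0361
grasp_force: 30.0
time_s: 10.58
eef_pos: [0.5814, 0.174, 0.1177]
tcp_rot: [-0.249, 3.129, 0.002]
wrist_force: [-6.6, -2.0, 20.9]
grip_width: 0.0357
grasp_force: 30.0
```

```bash
python3 -m creep '[[[0,0,-1],0],[[0,0,-1],0],[[0,0,0],0]]'
python3 - <<'E'
from h import *
for n in ("scene","top","wrist"):
    s=telemetry.get_state(); k=K(n); im,d=camera(n); P=pts(n,d,k); np.savez("pics/z"+n,im=im,d=d)
    c=(P-np.array([.5085,.1895,0]))@Ro.from_euler("z",9.1,degrees=True).as_matrix()*1000
    m=(d>0)&(abs(c[...,1]+24)<15)&(c[...,2]>147)&(c[...,2]<168)&(c[...,0]>0)&(c[...,0]<125); q=c[m]
    if len(q)>30: A=np.c_[q[:,0],np.ones(len(q))]; print(n,len(q),np.percentile(q[:,0],[1,99]),"slope deg",np.degrees(np.linalg.lstsq(A,q[:,2],rcond=None)[0][0]),np.median(q[:,2]))
    if n=="scene": cv2.imwrite("pics/s3.png",cv2.resize(im[160:350,240:460],None,fx=3,fy=3))
E
```

```text
time_s: 10.83
eef_pos: [0.5811, 0.1739, 0.1179]
tcp_rot: [-0.25, 3.129, 0.001]
wrist_force: [-1.8, -0.4, 8.2]
grip_width: 0.0356
grasp_force: 30.0
scene 161 [ 90.89801538 119.13748968] slope deg -7.34074568277399 149.61676246802946
top 50 [12.6616955  53.11068365] slope deg 21.220166785012886 164.57425975098135
wrist 6316 [12.92008096 90.56028316] slope deg -1.4869686432292384 161.61507482474366
```

View pics/s3.png

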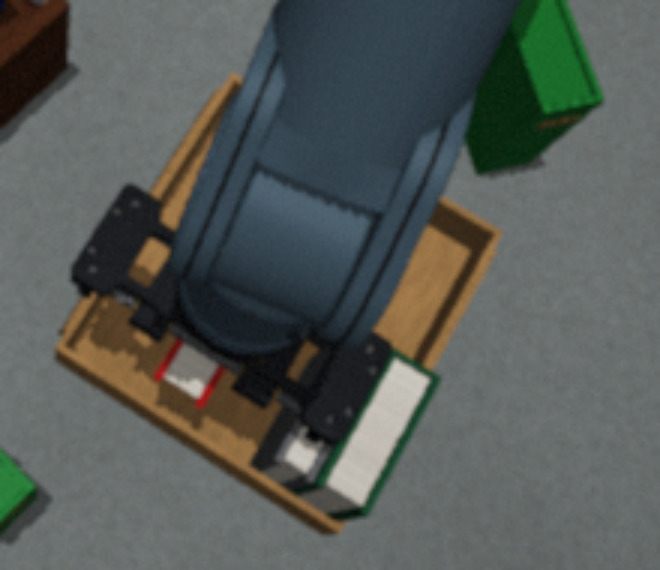

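The book (crop (190,370)) is near the far wall but pitched about 3° nose-down from floor friction. I'll press it level, release it to let it settle, then regrip without the downward load.

```bash
python3 -m creep '[[[3,0,0],0],[[0,0,1],0],[[0,0,1],0],[[0,0,1],0],[[0,0,0],0]]'
python3 -m creep '[[[0,0,0],0],[[0,0,0],0]]' 0.1
python3 -m creep '[[[0,0,0],0],[[0,0,0],0],[[0,0,0],0],[[0,0,0],0]]' -0.1
python3 - <<'E'
from h import *
n="wrist"
k=K(n); im,d=camera(n); P=pts(n,d,k)
c=(P-np.array([.5085,.1895,0]))@Ro.from_euler("z",9.1,degrees=True).as_matrix()*1000
m=(d>0)&(abs(c[...,1]+24)<15)&(c[...,2]>147)&(c[...,2]<168)&(c[...,0]>0)&(c[...,0]<125); q=c[m]
A=np.c_[q[:,0],np.ones(len(q))]; print(n,len(q),np.percentile(q[:,0],[1,99]),"slope deg",np.degrees(np.linalg.lstsq(A,q[:,2],rcond=None)[0][0]),np.median(q[:,2]))
E
```

```text
time_s: 11.4
eef_pos: [0.5799, 0.1738, 0.1176]
tcp_rot: [-0.249, 3.126, 0.002]
wrist_force: [-4.6, -1.6, 26.5]
grip_width: 0.0357
grasp_force: 30.0
time_s: 11.57
eef_pos: [0.5774, 0.1732, 0.1141]
tcp_rot: [-0.25, 3.131, 0.0]
wrist_force: [-0.9, -0.2, -1.1]
grip_width: 0.0396
grasp_force: 0.0
time_s: 11.9
eef_pos: [0.5768, 0.173, 0.1133]
tcp_rot: [0.25, -3.131, 0.0]
wrist_force: [0.1, 0.3, -0.0]
grip_width: 0.0485
grasp_force: 0.0
wrist 10940 [ 0.65064021 71.97638479] slope deg 0.5113527971349306 152.19083228477166
```

```bash
cat > m.py <<'E'
from h import *
for n in("wrist","scene","top"):
    k=K(n); im,d=camera(n); P=pts(n,d,k)
    c=(P-np.array([.5085,.1895,0]))@Ro.from_euler("z",9.1,degrees=True).as_matrix()*1000
    m=(d>0)&(abs(c[...,1]+24)<40)&(c[...,2]>146)&(c[...,2]<160)&(c[...,0]>-40)&(c[...,0]<135); q=c[m]
    print(n,len(q),"x",np.percentile(q[:,0],[0,.5,2,98,99.5,100]).round(1),"y",np.percentile(q[:,1],[.5,2,98,99.5]).round(1),"z",np.median(q[:,2])) if len(q) else 0
    if n=="wrist": cv2.imwrite("pics/w3.png",im)
E
python3 m.py
```

```text
wrist 22881 x [-24.  -23.2 -22.2  72.2  74.4  76.6] y [-60.1 -53.1  -0.2   6.8] z 152.25507521228266
top 277 x [-23.8 -23.6 -23.3  46.6  56.1  56.8] y [-45.2 -44.9 -28.7 -28.3] z 151.66109496504492
```

View pics/w3.png

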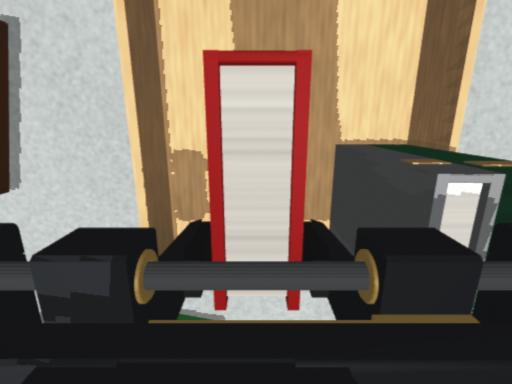

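The book stands upright and squared, with its top at (257,180), but its near edge is at carton x ≈ -23 mm. The base never slid, and the book only pitched in the pads. It is about 43 mm from home, so I'll regrip at its centre and slide it with its weight nearly carried.

```bash
python3 -m creep '[[[8,0,0],0],[[10,0,0],0],[[10,0,0],0],[[9,0,0],0],[[0,0,0],0]]' 
python3 -m creep '[[[0,0,0],0],[[0,0,0],0],[[0,0,0],0],[[0,0,0],0],[[0,0,0],0]]' 1
python3 -m creep '[[[0,0,-0.5],0],[[0,0,0],0],[[0,0,0],0]]' 
python3 -m creep '[[[0,0,-0.5],0],[[0,0,0],0],[[0,0,0],0]]'
```

```text
time_s: 12.52
eef_pos: [0.5383, 0.1669, 0.1136]
tcp_rot: [0.25, -3.129, 0.001]
wrist_force: [0.1, -0.5, -1.0]
grip_width: 0.0485
grasp_force: 0.0
time_s: 12.93
eef_pos: [0.541, 0.1673, 0.1139]
tcp_rot: [-0.25, 3.131, 0.0]
wrist_force: [0.8, 0.3, 1.9]
grip_width: 0.0357
grasp_force: 30.0
time_s: 13.18
eef_pos: [0.5405, 0.1671, 0.1139]
tcp_rot: [0.25, -3.131, 0.0]
wrist_force: [0.4, -0.6, -1.9]
grip_width: 0.0358
grasp_force: 30.0
time_s: 13.43
eef_pos: [0.5401, 0.167, 0.1144]
tcp_rot: [0.25, -3.131, 0.0]
wrist_force: [0.3, 0.2, -3.8]
grip_width: 0.0356
grasp_force: 30.0
```

```bash
python3 -m creep '[[[-4,0,0],0],[[-7,0,0],0],[[-8,0,0],0],[[-8,0,0],0],[[-5,0,0],0]]' 
python3 -m creep '[[[-3,0,0],0],[[0,0,0],0],[[0,0,0],0]]' 
python3 m.py
```

```text
time_s: 13.85
eef_pos: [0.5738, 0.1725, 0.1148]
tcp_rot: [-0.249, 3.13, 0.0]
wrist_force: [-0.4, 0.6, -4.2]
grip_width: 0.0356
grasp_force: 30.0
time_s: 14.1
eef_pos: [0.575, 0.1727, 0.1146]
tcp_rot: [0.25, -3.131, 0.0]
wrist_force: [0.2, -0.2, -3.9]
grip_width: 0.0357
grasp_force: 30.0
wrist 13305 x [10.5 10.7 10.9 80.7 82.5 83.8] y [-58.9 -53.5  -3.1   2.1] z 152.74642196268204
scene 253 x [ 83.9  84.8  85.2 111.6 112.6 112.8] y [-44.6 -44.   -9.6  -9.2] z 150.49849653920054
top 141 x [10.3 10.3 10.5 53.9 54.3 54.6] y [-45.5 -45.3 -28.7 -28.2] z 152.2372893836132
```

```bash
python3 -m creep '[[[-2,0,0],0],[[-2,0,0],0],[[-1,0,0],0],[[0,0,0],0]]' 
python3 -m creep '[[[-1,0,0],0],[[-1,0,0],0],[[0,0,0],0]]' 
python3 -m creep '[[[-1,0,0],0],[[0,0,0],0],[[0,0,0],0]]'
python3 -m creep '[[[-1,0,0],0],[[0,0,0],0],[[0,0,0],0]]'
```

```text
time_s: 14.58
eef_pos: [0.5804, 0.1736, 0.1148]
tcp_rot: [-0.25, 3.131, 0.0]
wrist_force: [-0.2, 0.4, -4.5]
grip_width: 0.0357
grasp_force: 30.0
time_s: 14.83
eef_pos: [0.5822, 0.1739, 0.1147]
tcp_rot: [-0.25, 3.131, -0.0]
wrist_force: [-0.1, 0.6, -3.6]
grip_width: 0.0354
grasp_force: 30.0
time_s: 15.08
eef_pos: [0.583, 0.174, 0.1147]
tcp_rot: [-0.25, 3.132, -0.0]
wrist_force: [-0.5, 0.9, -4.2]
grip_width: 0.0354
grasp_force: 30.0
time_s: 15.33
eef_pos: [0.5833, 0.1741, 0.1145]
tcp_rot: [0.25, -3.13, 0.0]
wrist_force: [-2.8, -0.5, -3.0]
grip_width: 0.0357
grasp_force: 30.0
```

Wall contact is starting at -2.8 N. I'll press a touch more, lower the last fraction of a millimetre, and release.

```bash
python3 -m creep '[[[-1,0,0],0],[[0,0,0],0],[[0,0,0],0]]'
python3 -m creep '[[[0,0,0.5],0],[[0,0,0.3],0],[[0,0,0],0],[[0,0,0],0]]'
python3 -m creep '[[[0,0,0],0],[[0,0,0],0],[[0,0,0],0]]' 0.1
python3 -m creep '[[[0,0,0],0],[[0,0,0],0],[[0,0,0],0]]' -0.2
python3 m.py
```

```text
time_s: 15.58
eef_pos: [0.5835, 0.1741, 0.1143]
tcp_rot: [0.25, -3.128, 0.001]
wrist_force: [-5.2, 0.2, -1.7]
grip_width: 0.0359
grasp_force: 30.0
time_s: 15.92
eef_pos: [0.5835, 0.1741, 0.1142]
tcp_rot: [0.25, -3.128, 0.001]
wrist_force: [-7.5, -1.3, 4.4]
grip_width: 0.0358
grasp_force: 30.0
time_s: 16.17
eef_pos: [0.5863, 0.1747, 0.1146]
tcp_rot: [-0.25, 3.129, 0.001]
wrist_force: [0.4, -0.2, -0.8]
grip_width: 0.0395
grasp_force: 0.0
time_s: 16.42
eef_pos: [0.5853, 0.1744, 0.1141]
tcp_rot: [-0.25, 3.131, 0.0]
wrist_force: [-0.4, -0.1, -0.4]
grip_width: 0.0528
grasp_force: 0.0
wrist 13940 x [18.5 18.7 18.8 91.3 93.1 94.3] y [-62.3 -59.2   5.5  11.8] z 152.1208562090116
scene 225 x [ 95.4  95.5  96.1 120.3 120.5 120.9] y [-44.5 -44.   -9.4  -9.1] z 150.2575259123444
top 149 x [18.2 18.2 18.4 65.  65.4 65.5] y [-45.4 -45.2 -28.7 -28.3] z 151.6436597398161
```

The far edge is at 120.4 mm, so the book is home. Retracting straight up and then back for a final look.

```bash
python3 -m creep '[[[0,0,-10],0],[[0,0,-20],0],[[0,0,-30],0],[[0,0,-35],0],[[0,0,-35],0]]' >/dev/null
python3 -m creep '[[[10,0,-30],0],[[35,0,-20],0],[[40,0,0],0],[[40,0,0],0],[[20,0,0],0]]' >/dev/null
python3 -m creep '[[[0,0,0],0],[[0,0,0],0]]'
python3 - <<'E'
from h import *
o=[]
for n in("scene","top"):
    im,d=camera(n); P=pts(n,d); o.append(im)
    c=(P-np.array([.5085,.1895,0]))@Ro.from_euler("z",9.1,degrees=True).as_matrix()*1000
    m=(d>0)&(abs(c[...,1]+24)<35)&(c[...,2]>144)&(c[...,2]<160)&(c[...,0]>-40)&(c[...,0]<135); q=c[m]
    A=np.c_[q[:,:2],np.ones(len(q))]
    print(n,len(q),cv2.minAreaRect(q[:,:2].astype(np.float32)),"tilt",np.degrees(np.linalg.lstsq(A,q[:,2],rcond=None)[0][:2])) if len(q)>5 else 0
cv2.imwrite("pics/f.png",np.hstack([cv2.resize(i,(400,300),interpolation=cv2.INTER_AREA) for i in o]))
E
```

```text
time_s: 17.57
eef_pos: [0.4415, 0.1514, 0.295]
tcp_rot: [-0.251, 3.13, 0.001]
wrist_force: [0.2, -0.6, -0.0]
grip_width: 0.0532
grasp_force: 0.0
scene 954 ((70.575927734375, -26.761621475219727), (35.9281120300293, 100.05288696289062), 89.94732666015625) tilt [-0.20883935 -0.24996814]
top 722 ((68.78230285644531, -27.185131072998047), (36.472415924072266, 101.4495620727539), 89.89533996582031) tilt [-0.06424205  0.18779134]
```

View pics/f.png

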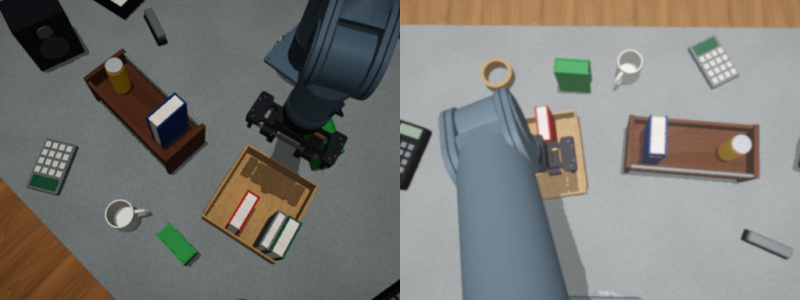

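The final views show the red book at (243,210) left and (543,123) right. It is upright, squared to within about 0.1°, and its centre is at the same carton x as the packed books. The blue book and the tin are unmoved on the shelf. Handing in.

```bash
python3 -c "
from rig import env
print(env.finish_job())"
```

```text
the job is handed in; nothing more can be done
None
```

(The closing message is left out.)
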